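# Put the ink cartridges back in their own holders

## Task

The yellow ink cartridge has been put in the cyan holder by mistake: first move it to its own yellow holder, then put the cyan cartridge from the desk into the cyan holder. Slide each one gently down its leaning sleeve until it is fully home, and let go; do not drop or ram them. Leave the other two cartridges in their holders and the other things on the desk where they are.

Things in the scene. Friction and masses are not known exactly. Their poses are not given: they have to be found in the camera images.
- cart_yellow: ink cartridge, a box 56 (its x) x 26 (its y) x 98 mm (its z), yellow over its upper 46 mm and white below (with a small yellow mark), about 0.16 kg. Origin: centre of its underside; z points from the foot to the yellow top. Turning it half round about z makes no difference. At the start it sits, wrongly, fully down in the cyan holder.
- cart_cyan: ink cartridge, a box 56 (its x) x 26 (its y) x 98 mm (its z), cyan over its upper 46 mm and white below (with a small cyan mark), about 0.16 kg. Origin: centre of its underside; z points from the foot to the cyan top. Turning it half round about z makes no difference. At the start it stands upright on the desk (z = 0), to the right of the holders as the robot sees it.
- cart_magenta: ink cartridge, a box 56 (its x) x 26 (its y) x 98 mm (its z), magenta over its upper 46 mm and white below (with a small magenta mark), about 0.16 kg. Origin: centre of its underside; z points from the foot to the magenta top. Turning it half round about z makes no difference. It sits in its own holder and stays there.
- cart_black: ink cartridge, a box 56 (its x) x 26 (its y) x 98 mm (its z), black over its upper 46 mm and white below (with a small black mark), about 0.16 kg. Origin: centre of its underside; z points from the foot to the black top. Turning it half round about z makes no difference. It sits in its own holder and stays there.
- slot_yellow: the yellow holder: grey sleeve with yellow rim, yellow labels and foot strips, leaning 30 degrees from vertical to the robot's right. Origin: centre of the inner floor; z along the sleeve, out of the mouth; y level, across its narrow side. Inside 59 (x) x 29 (y) mm, 50 mm deep along z, top 7 mm flared by 4 mm a side. Empty at the start.
- slot_cyan: the cyan holder: grey sleeve with cyan rim, cyan labels and foot strips, leaning 30 degrees from vertical to the robot's right. Origin: centre of the inner floor; z along the sleeve, out of the mouth; y level, across its narrow side. Inside 59 (x) x 29 (y) mm, 50 mm deep along z, top 7 mm flared by 4 mm a side. Holds the yellow cartridge at the start.
- slot_magenta: the magenta holder: grey sleeve with magenta rim, magenta labels and foot strips, leaning 30 degrees from vertical to the robot's right. Origin: centre of the inner floor; z along the sleeve, out of the mouth; y level, across its narrow side. Inside 59 (x) x 29 (y) mm, 50 mm deep along z, top 7 mm flared by 4 mm a side. Holds the magenta cartridge.
- slot_black: the black holder: grey sleeve with black rim, black labels and foot strips, leaning 30 degrees from vertical to the robot's right. Origin: centre of the inner floor; z along the sleeve, out of the mouth; y level, across its narrow side. Inside 59 (x) x 29 (y) mm, 50 mm deep along z, top 7 mm flared by 4 mm a side. Holds the black cartridge.
- rack: plywood base plate, 120 x 400 x 8 mm, fixed on the desk; origin under its centre, y along the row. The four holders stand fixed on it, 95 mm apart, in any order, sleeve floors 43 mm above the desk, sleeve walls 4 mm. A seated cartridge has its foot on the sleeve's floor, its x and z along the sleeve's (either way round), and stands 48 mm out of the mouth.
- cup: clear plastic cup, 72 mm across, 90 mm tall, origin under its centre; a bystander on the left of the desk
- loupe: black magnifier, 48 mm across, 42 mm tall, origin under its centre; a bystander before the holders
- tape: blue tape roll lying flat, 90 mm across, 24 mm tall, origin under its centre; a bystander before the holders, to the left
- bottle: amber bottle, 56 mm across, 150 mm tall, origin under its centre; a bystander left of the holders
- jar: glass jar with red cap, 70 mm across, 90 mm tall, origin under its centre; a bystander right of the holders
There are look-alikes about, which are no part of the job. Of the things like the cart_yellow, leave any that is green or red; of the rest the larger one is meant.

How it is judged:
By the outcome, as a careful person would: the job done as asked, in the order asked, and still so for the second after the job is handed in, with the robot touching nothing.
It also fails if it takes over 72 s, if anything falls off the work surface, if the arm or the gripper's body presses on something with over 40 N, if the wrist force passes 120 N, or if a joint passes its speed limit or range.

## Robot

A 6-joint arm with a two-finger parallel gripper is mounted at the origin on the work surface. World frame = base frame: x ahead of the robot, y to its left, z up, the work surface at z = 0. Lengths are in m, angles in rad, forces in N, time in s.
With the tool pointing down it reaches from about 0.35 to 0.775 m from the base axis. Payload 5.5 kg.
Tool frame: the origin (TCP) lies midway between the tips of the shut fingers; the grasp point (between the pads) lies 19 mm behind it; z points along the fingers, y is the line along which they close (so a half turn about z gives the same grasp; the last joint's range is limited). The gripper opens to 85 mm and grips with 20 to 120 N. Pads are 22 mm wide; open, the fingers measure 114 mm over their backs; the gripper's body (76 mm by 85 mm) begins 54 mm behind the grasp point. The pads swing forward as they close: fully open they stand 13 mm farther back than shut.
Start: joints at [1.114, 0.313, 0.046, 1.304, 0, 1.431], TCP at [0.179, 0.546, 0.231] pointing down, gripper open.
Joint ranges: [-2.76, 2.76], [-0.86, 1.69], [-1.03, 1.26], [-2.2, 2.34], [-1.47, 1.5], [-3.14, 3.14]. Speed limits (rad/s): [2.57, 2.57, 3.14, 3.14, 3.14, 3.14].

## Interface

Orientations are given as a unit quaternion [w, x, y, z].
In Python, from workcell import get_state, read_camera, camera_info, hand_in, recognise gives the robot as it stands.
- The arm moves only by the tool arm_command, never from a script. Its argument "moves" is one flat list of numbers, 7 for each row, row after row: the opening, from -1 (shut) to 1 (fully open), then the shift along the tool's x, y, z in mm, then the turn, a rotation vector about the tool's x, y, z in rad. A call has 1 to 8 rows; each row shifts and turns the commanded pose from where the row before left it, along the tool's axes as they then stand; what a row does not reach is not made up. A row lasts 1/8 s, in which the tool goes at most 62.5 mm and 10.7 degrees, less where a joint would pass 70% of its speed; a pose out of reach is approached as far as the arm can. A call with a gripper value outside its range is refused whole. The fingers move at their own pace and stop on an object; "newtons" is the grip in N (left out, the last holds). Time passes only in rows, so rows that do not move let the fingers close. It gives the time, the measured TCP pose, the force, the opening and the grip force at its end, in the units of the state.
- get_state(): the state, without advancing time (a new reading comes with each control period).
- read_camera(name): name is "scene" or "top" or "wrist"; returns (picture, depth): 420x560x3 uint8, blue, green, red; 420x560 float32, m along the optical axis (not along the pixel's ray), 0 where there is no reading.
- camera_info(name): a dict with "fovy" (degrees; the focal length in pixels is half the picture's height over the tangent of half this angle, whatever the lens; pixels are square), "cx", "cy" (the principal point, pixels), "k1" (the pictures are not rectified: a ray, as slopes to the right and down, at radius r is drawn at 1 + k1 r^2 times it, then the intrinsics apply), "eye" and "orientation" of the camera in the world; the wrist camera has in their place "tool_from_camera" (4x4, takes a point from camera to tool coordinates, whose origin is the TCP and whose axes are the flange's). Camera axes: x right, y down, z forward; pixel columns grow to the right and rows downward; lengths in m; the calibration is good to about 2 mm. A picture is of the moment at which its call begins: read the wrist's pose just before it. camera_info takes no time and is no camera call.
- hand_in(): hands the job in; it is judged then, once.
Trained networks look in the newest picture that a camera, given by its name, has taken for a name from the list of things; names that differ only in an ending like _2 or _b are one class to them, and where a whole thing is asked for, a point or a joint stands for the part that bears it (a point fixed in the world has none). Each returns a list of dicts, best first, with "confidence" (0 to 1); they miss things now and then, are a little off and sometimes report something else, mostly with a low value. They report only what shows in the picture. A call takes as long as a camera call. They do not tell look-alikes from the thing itself.
- recognise(camera, label): "point" ([column, row] in pixels, amid what is visible of it).
The state is a dict: "clock": time; "joint_pos": joint angles; "qvel": joint speeds; "tau": joint torques, N m; "tcp_pos": TCP position; "orientation": TCP orientation; "wrist_force": force on the tool from outside, world axes, zero at the start; "ft_torque": the same for the moment, N m; "finger_gap": finger opening in m; "grip_force": force on a finger pad.
Only numpy, scipy, OpenCV 4.12 (cv2) and the standard library are available. Lean on these libraries where they do the work, as an engineer would, in place of code of your own. Each camera call takes 0.05 s, during which the arm holds its last target. There are 200 camera calls.

## Working session

There is one attempt and no reset: what is moved stays moved. The work goes in short steps, Python scripts to look and compute and a tool call to move; the robot and the scene stay as the last step left them, time stands still between calls to the robot, and variables do not carry over. Pictures are saved under pics/ and viewed, at most 11 in all, crops included, and the job is handed in when it is done.

Besides the shell and the picture viewer there is one more tool, called after ">>>" by a JSON object that holds its "api" and its "payload". arm_command: Moves the arm, as the interface text tells. Its arguments: {"type":"object","properties":{"moves":{"type":"array"},"newtons":{"type":"number"}},"required":["moves"]}

```bash
ls; mkdir -p pics; cat > h.py <<'E'
import numpy as np, cv2
from scipy.spatial.transform import Rotation as R
from workcell import get_state, read_camera, camera_info, hand_in, recognise
def rot(q): return R.from_quat([q[1],q[2],q[3],q[0]])
def cam(name,st=None):
    i=camera_info(name); f=210/np.tan(np.radians(i["fovy"])/2)
    if name=="wrist":
        T=np.array(i["tool_from_camera"]); Rt=rot(st["orientation"]).as_matrix()
        Rm=Rt@T[:3,:3]; e=Rt@T[:3,3]+np.array(st["tcp_pos"])
    else:
        o=i["orientation"]; Rm=rot(o).as_matrix() if np.size(o)==4 else np.array(o); e=np.array(i["eye"])
    return f,i["cx"],i["cy"],i["k1"],Rm,e
def rays(c,uv):
    f,cx,cy,k,Rm,e=c
    K=np.array([[f,0,cx],[0,f,cy],[0,0,1.]])
    # r_d=r(1+k r^2): cv2 model radial k1
    p=cv2.undistortPoints(np.array(uv,float).reshape(-1,1,2),K,np.array([k,0,0,0.]))[:,0]
    return np.c_[p,np.ones(len(p))]
def cloud(c,d):
    h,w=d.shape; v,u=np.mgrid[:h,:w]
    r=rays(c,np.stack([u,v],-1).reshape(-1,2))
    P=(r*d.reshape(-1,1))@c[4].T+c[5]
    return P.reshape(h,w,3)
def proj(c,P):
    q=(np.atleast_2d(P)-c[5])@c[4]; s=q[:,:2]/q[:,2:]; r2=(s**2).sum(1,keepdims=True)
    return s*(1+c[3]*r2)*c[0]+[c[1],c[2]]
E
python3 - <<'E'
from h import *
st=get_state(); print({k:np.round(v,3) for k,v in st.items()})
for n in ("scene","top"):
    print(n,camera_info(n)); b,d=read_camera(n); cv2.imwrite(f"pics/{n}0.png",b); np.save(f"{n}0.npy",d)
    P=cloud(cam(n),d)
    for l in ("cart_yellow","cart_cyan","slot_yellow","slot_cyan","cart_magenta","cart_black","rack","jar","bottle","loupe","tape"):
        for r in recognise(n,l)[:4]:
            u,v=map(int,r["point"]); print(l,(u,v),round(r["confidence"],2),P[v,u].round(3))
E
```

```text
pics
{'clock': np.float64(0.0), 'joint_pos': array([ 1.114,  0.314,  0.045,  1.304, -0.   ,  1.431]), 'qvel': array([-0.   ,  0.   ,  0.001,  0.002, -0.   ,  0.001]), 'tau': array([ 1.0000e-03, -4.8063e+01,  2.9853e+01,  1.9000e-02,  0.0000e+00,
       -0.0000e+00]), 'tcp_pos': array([0.179, 0.546, 0.23 ]), 'orientation': array([-0.   ,  0.158,  0.987, -0.001]), 'wrist_force': array([ 1.407, -0.553,  0.707]), 'ft_torque': array([-0.005,  0.023,  0.039]), 'grip_force': np.float64(0.0), 'finger_gap': np.float64(0.085)}
scene {'fovy': 46.219869190853146, 'cx': 273.042797387446, 'cy': 207.7204010813289, 'k1': -0.06252582824489414, 'eye': array([1.29250318, 0.40142799, 0.74722444]), 'orientation': array([-0.22105397,  0.47081404,  0.77273876, -0.36379127])}
cart_yellow (237, 183) 0.89 [ 0.577 -0.056  0.116]
cart_yellow (252, 162) 0.81 [ 0.378 -0.133  0.025]
cart_yellow (142, 234) 0.76 [ 0.722 -0.218  0.018]
cart_yellow (298, 252) 0.74 [0.611 0.108 0.013]
cart_cyan (158, 150) 0.87 [ 0.49  -0.343  0.065]
slot_yellow (326, 234) 0.62 [0.603 0.163 0.081]
slot_cyan (248, 206) 0.96 [ 0.586 -0.02
[... 993 characters left out ...]
36  0.029]
cart_yellow (314, 203) 0.6 [ 0.56  -0.054  0.145]
cart_cyan (422, 235) 0.9 [ 0.477 -0.347  0.101]
slot_yellow (230, 263) 0.68 [0.405 0.186 0.007]
slot_yellow (240, 198) 0.59 [0.591 0.155 0.037]
slot_yellow (170, 183) 0.36 [0.622 0.339 0.117]
slot_cyan (300, 205) 0.78 [ 0.561 -0.017  0.1  ]
cart_magenta (350, 205) 0.64 [ 0.554 -0.148  0.146]
cart_black (280, 203) 0.75 [0.561 0.037 0.138]
rack (216, 212) 0.86 [0.555 0.23  0.002]
jar (421, 168) 0.6 [ 0.664 -0.354  0.093]
bottle (170, 184) 0.89 [0.619 0.339 0.116]
loupe (296, 266) 0.71 [ 0.396 -0.005  0.044]
tape (317, 201) 0.68 [ 0.566 -0.062  0.14 ]
tape (233, 274) 0.56 [0.374 0.177 0.002]
tape (299, 267) 0.29 [ 0.393 -0.014  0.041]
```

View pics/scene0.png

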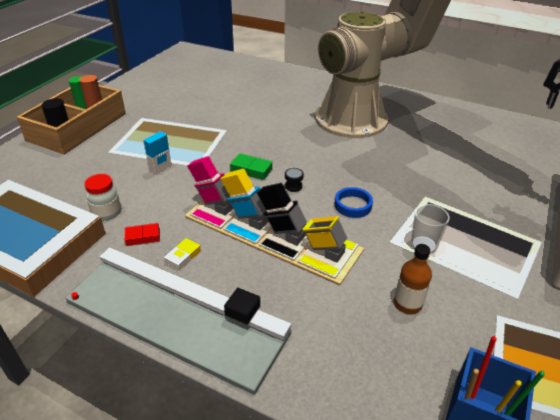

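View pics/top0.png

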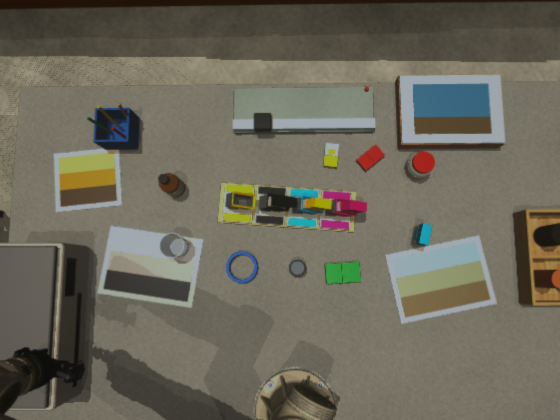

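The scene shows the following:
- Target cart_yellow: the upright yellow cartridge in the cyan sleeve, scene (237,183), top (314,203).
- Look-alikes: a small yellow/white one lying at scene (182,252) / top (331,155), a green one at (251,166) and a red one at (142,234).
- The empty yellow sleeve is at scene (325,233).
- cart_cyan is at scene (158,150) / top (424,235).

Next I'll write a planner, then take a crop to check and a close wrist view.

```bash
cat >> h.py <<'E'
def plan(g,p1,R1,n=None,p0=None,R0=None,vmax=60,amax=10.3):
    """rows from current pose to (p1,R1), straight line, even turns; prints rounded rows, returns end"""
    st=get_state()
    p=np.array(st["tcp_pos"] if p0 is None else p0,float); Rc=rot(st["orientation"]) if R0 is None else R0
    w=(Rc.inv()*R1).as_rotvec(); D=np.array(p1)-p
    n=n or int(np.ceil(max(np.linalg.norm(D)*1e3/vmax,np.degrees(np.linalg.norm(w))/amax,1)))
    out=[]
    for i in range(n):
        sh=np.round(Rc.inv().apply((np.array(p1)-p)/(n-i))*1e3,1)
        w=np.round((Rc.inv()*R1).as_rotvec()/(n-i),3)
        p=p+Rc.apply(sh/1e3); Rc=Rc*R.from_rotvec(w); out+=[g,*sh,*w]
    for i in range(0,n,8): print(len(out[i*7:(i+8)*7])//7,"rows:",", ".join(f"{x:g}" for x in out[i*7:(i+8)*7]))
    return p,Rc
def frame(y,z):
    z=np.array(z,float);z/=np.linalg.norm(z);y=np.array(y,float);y-=z*(y@z);y/=np.linalg.norm(y)
    return R.from_matrix(np.c_[np.cross(y,z),y,z])
E
python3 - <<'E'
from h import *
i=camera_info("wrist"); print(i)
b=cv2.imread("pics/scene0.png"); cv2.imwrite("pics/crop.png",cv2.resize(b[130:290,110:370],None,fx=3,fy=3,interpolation=cv2.INTER_CUBIC))
p,q=plan(1,[0.30,0.42,0.36],rot(get_state()["orientation"]),n=4)
plan(1,[0.50,-0.02,0.38],frame([1,0,0],[0,0,-1]),p0=p,R0=q)
E
```

```text
{'fovy': 59.45619513970596, 'cx': 277.4405475332891, 'cy': 212.49870445368953, 'k1': -0.10046649260249098, 'tool_from_camera': array([[ 5.30693761e-04, -9.54698854e-01, -2.97573212e-01,
         7.58824170e-02],
       [ 9.99999828e-01,  4.32885048e-04,  3.94587973e-04,
        -4.09452935e-04],
       [-2.47897692e-04, -2.97573370e-01,  9.54698920e-01,
        -1.43501677e-01],
       [ 0.00000000e+00,  0.00000000e+00,  0.00000000e+00,
         1.00000000e+00]])}
4 rows: 1, -38.6, -20.6, -32.2, 0, 0, 0, 1, -38.5, -20.6, -32.2, 0, 0, 0, 1, -38.6, -20.6, -32.1, 0, 0, 0, 1, -38.5, -20.7, -32.2, 0, 0, 0
8 rows: 1, -36.3, -39.5, -2.2, 0, -0, 0.139, 1, -41.5, -34.1, -2.2, 0, -0, 0.139, 1, -45.8, -28, -2.2, 0, -0, 0.139, 1, -49.3, -21.4, -2.2, 0, -0, 0.139, 1, -51.7, -14.4, -2.2, 0, -0, 0.14, 1, -53.2, -7, -2.3, 0, -0, 0.139, 1, -53.7, 0.4, -2.2, 0, -0, 0.14, 1, -53.2, 7.9, -2.3, 0, -0, 0.139
1 rows: 1, -51.5, 15.1, -2.2, 0, -0, 0.14
```

View pics/crop.png

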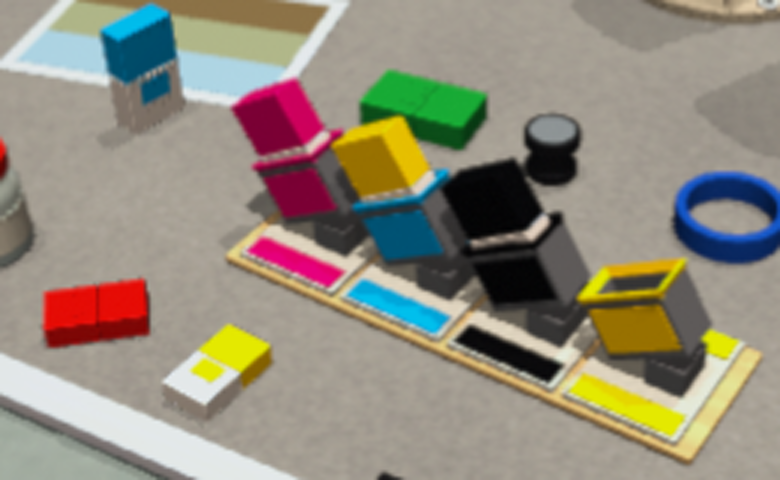

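The crop confirms the choice. The yellow cartridge sits upright in the cyan sleeve, third from the right end of the row (crop (385,155)). The empty yellow sleeve is at crop (640,310), and the lying yellow one at crop (220,370) is the smaller look-alike. cart_cyan stands at crop (140,70).

>>> {"api": "arm_command", "payload": {"moves": [1, -38.6, -20.6, -32.2, 0, 0, 0, 1, -38.5, -20.6, -32.2, 0, 0, 0, 1, -38.6, -20.6, -32.1, 0, 0, 0, 1, -38.5, -20.7, -32.2, 0, 0, 0]}}

```text
clock: 1.7
tcp_pos: [0.3007, 0.4189, 0.3612]
orientation: [0.0, 0.158, 0.988, 0.0]
wrist_force: [0.2, 0.6, 0.7]
finger_gap: 0.0852
grip_force: 0.0
```

>>> {"api": "arm_command", "payload": {"moves": [1, -36.3, -39.5, -2.2, 0, 0, 0.139, 1, -41.5, -34.1, -2.2, 0, 0, 0.139, 1, -45.8, -28, -2.2, 0, 0, 0.139, 1, -49.3, -21.4, -2.2, 0, 0, 0.139, 1, -51.7, -14.4, -2.2, 0, 0, 0.14, 1, -53.2, -7, -2.3, 0, 0, 0.139, 1, -53.7, 0.4, -2.2, 0, 0, 0.14, 1, -53.2, 7.9, -2.3, 0, 0, 0.139]}}

```text
clock: 2.7
tcp_pos: [0.4783, 0.0272, 0.3781]
orientation: [0.0, 0.658, 0.753, 0.0]
wrist_force: [0.8, 0.3, 0.7]
finger_gap: 0.0853
grip_force: 0.0
```

>>> {"api": "arm_command", "payload": {"moves": [1, -51.5, 15.1, -2.2, 0, 0, 0.14, 1, 0, 0, 0, 0, 0, 0, 1, 0, 0, 0, 0, 0, 0]}}

```text
clock: 3.08
tcp_pos: [0.4997, -0.0199, 0.3799]
orientation: [-0.0, 0.707, 0.707, -0.0]
wrist_force: [0.1, 1.0, 0.3]
finger_gap: 0.0851
grip_force: 0.0
```

```bash
python3 - <<'E'
from h import *
st=get_state(); fr=[read_camera("wrist") for _ in range(4)]
b=fr[-1][0]; cv2.imwrite("pics/w1.png",b)
D=np.stack([f[1] for f in fr]); d=np.where((D>0).all(0),np.median(D,0),0)
c=cam("wrist",st); P=cloud(c,d); P[d==0]=np.nan
np.savez("w1.npz",P=P,b=b,d=d,pos=st["tcp_pos"],q=st["orientation"])
print("noise",np.nanmedian(D.std(0)), "desk z", np.nanmedian(P[...,2][np.abs(P[...,2])<.01]))
for l in ("cart_yellow","cart_cyan","slot_yellow","slot_cyan"):
    for r in recognise("wrist",l)[:2]:
        u,v=map(int,r["point"]); print(l,(u,v),round(r["confidence"],2),P[v,u].round(3))
E
```

```text
noise 0.0007074799 desk z 0.0006768694995300528
cart_yellow (425, 218) 0.97 [ 0.716 -0.109  0.019]
cart_yellow (413, 276) 0.81 [ 0.709 -0.203  0.021]
cart_cyan (265, 372) 0.63 [ 0.481 -0.345  0.065]
slot_yellow (347, 26) 0.69 [0.586 0.145 0.034]
slot_cyan (325, 166) 0.67 [ 0.555 -0.019  0.099]
slot_cyan (342, 120) 0.39 [0.565 0.035 0.141]
```

View pics/w1.png

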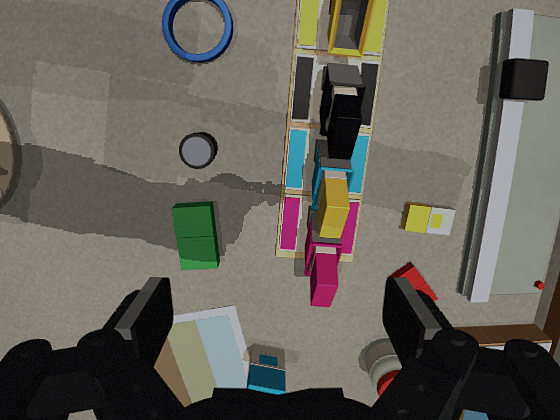

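The wrist view shows the row from top to bottom: yellow sleeve empty at (350,25), black (342,110), yellow cartridge in the cyan sleeve (333,205) and magenta (325,275). cart_cyan is at (265,375), and the small look-alike lies at (428,218). Next I'll fit the known boxes to the depth data.

```bash
cat > fit.py <<'E'
from h import *
from scipy.optimize import least_squares
def boxres(Q,h):
    q=np.abs(Q)-h; return np.linalg.norm(np.maximum(q,0),axis=1)+np.minimum(q.max(1),0)
def slotR(yaw,lean=30): # columns x,y,z of slot; y level
    c,s=np.cos(yaw),np.sin(yaw); r=np.array([-s,c,0]); zz=np.array([0,0,1.])
    a=np.radians(lean); z=-np.sin(a)*r+np.cos(a)*zz; y=np.array([c,s,0]); return np.c_[np.cross(y,z),y,z]
def load(f):
    d=np.load(f); return d["P"],d["b"]
def fit_box(P0,yaw,lean,x0,free_lean=False,smin=.056,gate=(.012,.006,.004)):
    # P0 Nx3 points; box foot at x0; returns foot pos,yaw
    p=np.array([*x0,yaw,lean],float)
    def local(p): return (P0-p[:3])@slotR(p[3],p[4])
    for g in gate:
        L=local(p); r=boxres(L-[0,0,.049],[.028,.013,.049]); m=(np.abs(r)<g)&(L[:,2]>smin)
        def f(v):
            w=p.copy(); w[:4]=v[:4]
            if free_lean: w[4]=v[4]
            return boxres(((P0[m]-w[:3])@slotR(w[3],w[4]))-[0,0,.049],[.028,.013,.049])
        s=least_squares(f,p if free_lean else p[:4],loss="soft_l1",f_scale=.001,x_scale=[.001]*3+[.01]+([1] if free_lean else []))
        p[:len(s.x)]=s.x
    return p,m.sum(),np.sqrt(np.mean(s.fun**2))
E
python3 - <<'E'
from fit import *
P,b=load("w1.npz"); hsv=cv2.cvtColor(b,cv2.COLOR_BGR2HSV)
# rack outline: wood/white plate points
A=P.reshape(-1,3); A=A[~np.isnan(A[:,0])]
m=(A[:,2]>.0055)&(A[:,2]<.012)&(abs(A[:,0]-.57)<.1)&(abs(A[:,1])<.25)
print("rack",m.sum(),cv2.minAreaRect((A[m,:2]*1000).astype(np.float32)), np.percentile(A[m,1],[0.5,99.5]))
yaw=-0.04
for n,top in (("magenta",(.554,-.148,.146)),("yellow",(.56,-.054,.145)),("black",(.561,.037,.138))):
    S=slotR(yaw); x0=np.array(top)-S[:,2]*.094
    B=A[(np.linalg.norm(A[:,:2]-np.array(top)[:2],axis=1)<.055)&(A[:,2]>.08)]
    for fl in (False,True):
        p,k,e=fit_box(B,yaw,30,x0,fl); print(n,p.round(4),k,round(e*1e3,2))
# cyan on desk
B=A[(np.hypot(A[:,0]-.48,A[:,1]+.345)<.05)&(A[:,2]>.01)]; print(len(B))
T=B[B[:,2]>.09]; print(cv2.minAreaRect((T[:,:2]*1000).astype(np.float32)),np.median(T[:,2]))
E
```

```text
rack 2116 ((570.287353515625, 4.3304443359375), (369.14892578125, 121.21681213378906), 85.50157928466797) [-0.18086126  0.17958551]
magenta [ 0.5605 -0.1158  0.0482 -0.0648 30.    ] 781 1.38
magenta [ 0.5606 -0.1136  0.0496 -0.0642 31.8582] 761 1.35
yellow [ 5.683e-01 -2.200e-02  4.800e-02 -7.630e-02  3.000e+01] 1035 1.16
yellow [ 5.68400e-01 -2.09000e-02  4.87000e-02 -7.72000e-02  3.12523e+01] 1033 1.12
black [ 0.5744  0.0644  0.0432 -0.0607 30.    ] 1756 0.65
black [ 0.5746  0.0672  0.0447 -0.0624 32.3791] 1744 0.39
1533
((483.9377746582031, -347.8782653808594), (9.884586334228516, 54.747554779052734), 77.99534606933594) 0.09745263481402411
```

```bash
python3 - <<'E'
from fit import *
S=slotR(-.078); f=np.array([.567,-.022,.045]); R1=frame(S[:,1],-S[:,2])
plan(1,f+.150*S[:,2],R1)
E
```

```text
4 rows: 1, -19.4, 15.3, 51.3, -0.005, 0.131, 0.019, 1, -25.7, 15.5, 48.5, -0.005, 0.131, 0.02, 1, -31.5, 15.8, 44.8, -0.005, 0.131, 0.019, 1, -36.7, 16.2, 40.4, -0.005, 0.13, 0.02
```

>>> {"api": "arm_command", "payload": {"moves": [1, -19.4, 15.3, 51.3, -0.005, 0.131, 0.019, 1, -25.7, 15.5, 48.5, -0.005, 0.131, 0.02, 1, -31.5, 15.8, 44.8, -0.005, 0.131, 0.019, 1, -36.7, 16.2, 40.4, -0.005, 0.13, 0.02, 1, 0, 0, 0, 0, 0, 0, 1, 0, 0, 0, 0, 0, 0]}}

```text
clock: 4.22
tcp_pos: [0.5612, -0.0974, 0.175]
orientation: [-0.176, 0.71, 0.655, 0.19]
wrist_force: [0.9, 0.5, 0.7]
finger_gap: 0.0851
grip_force: 0.0
```

```bash
cat > look.py <<'E'
from fit import *
def look(name,n=4):
    st=get_state(); fr=[read_camera("wrist") for _ in range(n)]
    b=fr[-1][0]; cv2.imwrite(f"pics/{name}.png",b)
    D=np.stack([f[1] for f in fr]); d=np.where((D>0).all(0),np.median(D,0),0)
    P=cloud(cam("wrist",st),d); P[d==0]=np.nan
    np.savez(name+".npz",P=P,b=b,d=d,pos=st["tcp_pos"],q=st["orientation"]); return P,b,st
E
python3 - <<'E'
from look import *
P,b,st=look("w2"); A=P.reshape(-1,3); A=A[~np.isnan(A[:,0])]
for n,x0 in (("magenta",(.560,-.116,.045)),("yellow",(.568,-.022,.045)),("black",(.574,.067,.045))):
    S=slotR(-.07); c=np.array(x0)+S[:,2]*.075
    B=A[(np.linalg.norm(A-c,axis=1)<.05)]
    for fl in (False,True):
        p,k,e=fit_box(B,-.07,30,x0,fl); print(n,p.round(4),k,round(e*1e3,2))
    L=(B-p[:3])@slotR(p[3],p[4])
    print(" top pts",((abs(L[:,2]-.098)<.003)).sum(),"x+",((abs(L[:,0]-.028)<.003)&(L[:,2]>.056)).sum(),"y+-",[((abs(L[:,1]-s*.013)<.002)&(L[:,2]>.056)&(L[:,2]<.095)).sum() for s in (1,-1)])
E
```

```text
magenta [ 0.5595 -0.1249  0.0412 -0.0835 30.    ] 2564 0.6
magenta [ 0.5598 -0.1218  0.0421 -0.0843 32.2772] 2558 0.42
 top pts 350 x+ 0 y+- [np.int64(139), np.int64(211)]
yellow [ 5.67e-01 -2.99e-02  4.11e-02 -7.43e-02  3.00e+01] 4715 0.67
yellow [ 5.67200e-01 -2.75000e-02  4.25000e-02 -7.59000e-02  3.21163e+01] 4696 0.41
 top pts 3848 x+ 131 y+- [np.int64(105), np.int64(80)]
black [ 0.5741  0.0657  0.0419 -0.0722 30.    ] 3611 0.73
black [ 0.5743  0.0683  0.0434 -0.0746 32.2126] 3611 0.48
 top pts 3498 x+ 227 y+- [np.int64(47), np.int64(34)]
```

View pics/w2.png

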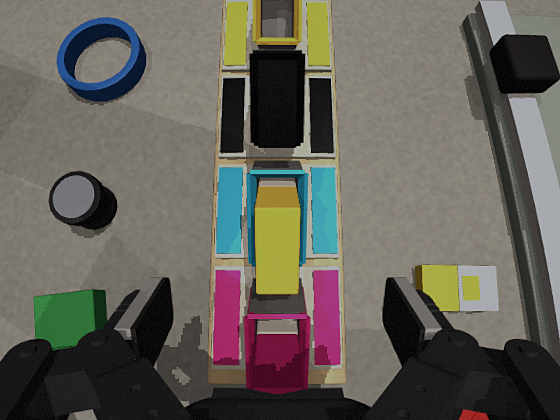

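The close view shows the yellow cartridge top at (278,250) in the cyan sleeve, the fingers clear on both sides, and the yellow sleeve mouth at (278,15). The fits are consistent, with foot z about 43 mm and 95 mm spacing. Now the grasp approach, with a desk-plane check for camera tilt.

```bash
python3 - <<'E'
from look import *
P,b=load("w2.npz"); A=P.reshape(-1,3); A=A[~np.isnan(A[:,0])]
B=A[(A[:,2]<.006)&(A[:,2]>-.01)&(A[:,0]<.5)]; s=np.linalg.lstsq(np.c_[B[:,:2],np.ones(len(B))],B[:,2],rcond=None)[0]; print("desk tilt deg",np.degrees(s[:2]),"z",np.median(B[:,2]))
m=(A[:,2]>.006)&(A[:,2]<.011)&(abs(A[:,0]-.57)<.1); print(cv2.minAreaRect((A[m,:2]*1000).astype(np.float32)))
f=np.array([.5672,-.0275,.0425]); zc=slotR(-.076,32.1)[:,2]; S=slotR(-.076,31); R1=frame(S[:,1],-S[:,2])
p,q=plan(1,f+.057*zc+.04*S[:,2],R1,n=2)
plan(1,f+.057*zc,R1,n=3,p0=p,R0=q)
E
```

```text
desk tilt deg [-0.21819513  0.15848315] z -0.0003244178525194097
((569.5274047851562, 16.907745361328125), (390.76275634765625, 119.63170623779297), 85.49018859863281)
2 rows: 1, -5.2, -0.3, 27.8, 0.003, 0.011, 0.001, 1, -5.4, -0.1, 27.7, 0.002, 0.01, 0
3 rows: 1, -0, -0, 13.3, 0, 0, 0, 1, -0, -0, 13.3, 0, 0, 0, 1, -0, -0, 13.4, 0, 0, 0
```

>>> {"api": "arm_command", "payload": {"moves": [1, -5.2, -0.3, 27.8, 0.003, 0.011, 0.001, 1, -5.4, -0.1, 27.7, 0.002, 0.01, 0, 1, 0, 0, 13.3, 0, 0, 0, 1, 0, 0, 13.3, 0, 0, 0, 1, 0, 0, 13.4, 0, 0, 0, 1, 0, 0, 0, 0, 0, 0], "newtons": 30}}

```text
clock: 5.18
tcp_pos: [0.5631, -0.0573, 0.0868]
orientation: [-0.185, 0.707, 0.654, 0.195]
wrist_force: [-0.4, -0.0, -0.1]
finger_gap: 0.0856
grip_force: 0.0
```

>>> {"api": "arm_command", "payload": {"moves": [-1, 0, 0, 0, 0, 0, 0, -1, 0, 0, 0, 0, 0, 0, -1, 0, 0, 0, 0, 0, 0, -1, 0, 0, 0, 0, 0, 0, -1, 0, 0, 0, 0, 0, 0, -1, 0, 0, 0, 0, 0, 0], "newtons": 30}}

```text
clock: 5.92
tcp_pos: [0.5638, -0.0584, 0.0873]
orientation: [-0.184, 0.708, 0.654, 0.196]
wrist_force: [0.8, -1.6, 1.7]
finger_gap: 0.0255
grip_force: 36.7
```

```bash
python3 - <<'E'
from look import *
st=get_state(); p0=np.array(st["tcp_pos"]); q=rot(st["orientation"]); print(p0,q.as_matrix()[:,2],np.degrees(np.arccos(-q.as_matrix()[2,2])))
S=slotR(-.077); p,q1=plan(-1,p0+.060*S[:,2],q,n=5,R0=q)
plan(-1,p+np.array([0,0,.10]),q,n=3,p0=p,R0=q1)
E
```

```text
[ 0.56376197 -0.05837106  0.08732724] [ 0.03596848  0.51626395 -0.85567389] 31.165737051232465
5 rows: -1, 0.2, -0, -12, 0, 0, 0, -1, 0.3, -0.1, -12, 0, 0, 0, -1, 0.2, -0, -12, 0, 0, 0, -1, 0.3, -0.1, -12, 0, 0, 0, -1, 0.2, -0, -12, 0, 0, 0
3 rows: -1, 17.2, -0.2, -28.5, 0, 0, 0, -1, 17.3, -0.2, -28.5, 0, 0, 0, -1, 17.2, -0.1, -28.6, 0, 0, 0
```

>>> {"api": "arm_command", "payload": {"moves": [-1, 0.2, 0, -12, 0, 0, 0, -1, 0.3, 0, -12, 0, 0, 0, -1, 0.2, 0, -12, 0, 0, 0, -1, 0.3, -0.1, -12, 0, 0, 0, -1, 0.2, 0, -12, 0, 0, 0, -1, 17.2, -0.2, -28.5, 0, 0, 0, -1, 17.3, -0.2, -28.5, 0, 0, 0, -1, 17.2, -0.1, -28.6, 0, 0, 0]}}

```text
clock: 6.92
tcp_pos: [0.5611, -0.0884, 0.2405]
orientation: [-0.185, 0.708, 0.653, 0.195]
wrist_force: [0.5, -0.2, -2.6]
finger_gap: 0.0256
grip_force: 36.4
```

```bash
python3 - <<'E'
from look import *
print(get_state()["tcp_pos"],get_state()["wrist_force"],get_state()["finger_gap"])
P,b,st=look("w3"); A=P.reshape(-1,3); A=A[~np.isnan(A[:,0])]
q=rot(st["orientation"]); T=q.inv().apply(A-st["tcp_pos"])
M=q.as_matrix(); yaw=np.arctan2(M[1,1],M[0,1]); print("tool yaw",yaw)
c=np.array(st["tcp_pos"])
B=A[(abs(T[:,1])<.02)&(abs(T[:,0])<.045)&(T[:,2]<.08)&(T[:,2]>-.06)]
for x in (31.,):
    S=slotR(yaw,x); x0=c-.055*S[:,2]
    for fl in (False,True):
        p,k,e=fit_box(B,yaw,x,x0,fl,smin=.002); L=q.inv().apply(p[:3]-c); print(p.round(4),k,e*1e3,"foot in tool",L.round(4))
# empty yellow slot: rim points
E
```

```text
[ 0.56108419 -0.08836298  0.24050304] [ 0.47106678 -0.18795232 -2.57319362] 0.02560923494399485
tool yaw -0.07807955062761616
[ 0.5643 -0.058   0.1973 -0.0833 31.    ] 16836 0.714067174402565 foot in tool [0.0037 0.0011 0.0528]
[ 0.5643 -0.0573  0.1977 -0.083  31.7265] 16833 0.6798325489006307 foot in tool [0.0045 0.0011 0.0528]
```

View pics/w3.png

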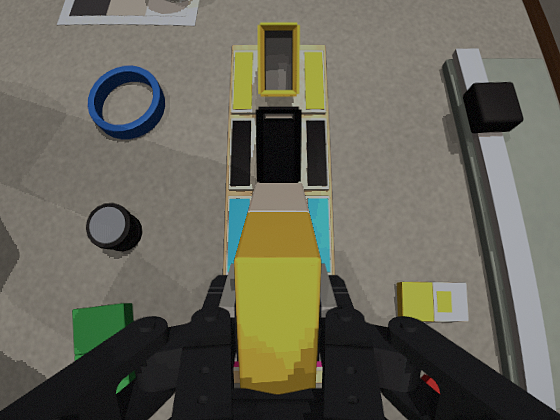

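The yellow cartridge is held squarely between the fingers, centred near (278,320). The yellow sleeve mouth is open at (279,60). Next I'll locate the yellow sleeve's rim.

```bash
cat > rim.py <<'E'
from look import *
def rim(f,o,hue,yaw=-.077,lean=30):
    P,b=load(f); hsv=cv2.cvtColor(b,cv2.COLOR_BGR2HSV); S=slotR(yaw,lean)
    L=(P-np.array(o))@S
    m=(abs(L[...,0])<.05)&(abs(L[...,1])<.035)&(L[...,2]>.036)&(L[...,2]<.06)&(abs(hsv[...,0].astype(int)-hue)<8)&(hsv[...,1]>120)
    Q=L[m]; print("n",len(Q),"s pct",np.percentile(Q[:,2],[2,25,50,75,98]).round(4))
    T=Q[Q[:,2]>np.percentile(Q[:,2],50)-.003]
    pc=[np.percentile(T[:,i],[1,99]) for i in (0,1)]
    mid=[p.mean() for p in pc]; print("x",pc[0].round(4),"y",pc[1].round(4),"mid",np.round(mid,4))
    r=cv2.minAreaRect((T[:,:2]*1000).astype(np.float32)); print(r)
    fl=(abs(L[...,0])<.02)&(abs(L[...,1])<.008)&(L[...,2]<.02)&(L[...,2]>-.02); print("floor",fl.sum(), np.median(L[fl][:,2]) if fl.any() else None)
    A=np.c_[T[:,:2],np.ones(len(T))]; k=np.linalg.lstsq(A,T[:,2],rcond=None)[0]; print("mouth plane tilt deg",np.degrees(k[:2]))
    return np.array(o)+S@np.array([*mid,np.median(T[:,2])-.05])
E
python3 - <<'E'
from rim import *
print(rim("w3.npz",[.5815,.163,.043],28))
print(rim("w1.npz",[.5815,.163,.043],28))
f=np.array([.5815,.163,.043]); S=slotR(-.077)
# pre-insert: tool lean 30.0 -> cart ~30.6 ; foot at s=75
R1=rot(get_state()["orientation"])
S1=slotR(-.077,30.2); R1=frame(S1[:,1],-S1[:,2]); ft=np.array([.0045,.0011,.0528])
tgt=f+.085*S[:,2]-R1.apply(ft); up=tgt+[0,0,.03]; print(tgt)
p,q=plan(-1,up,R1,n=7); plan(-1,tgt,R1,n=1,p0=p,R0=q)
E
```

```text
n 1194 s pct [0.0411 0.0453 0.0473 0.0483 0.0497]
x [-0.035   0.0352] y [-0.0218  0.0192] mid [ 0.0001 -0.0013]
((0.06708145141601562, -1.2808971405029297), (41.3321647644043, 70.35398864746094), 89.80229187011719)
floor 498 -0.00039537605755585615
mouth plane tilt deg [-0.00288212  0.03832095]
[0.58026004 0.16415472 0.04092225]
n 848 s pct [0.0428 0.0466 0.0493 0.0504 0.0516]
x [-0.0264  0.036 ] y [-0.0197  0.0222] mid [0.0048 0.0012]
((4.171764373779297, 1.3445072174072266), (42.7170524597168, 64.70182037353516), 88.88377380371094)
floor 326 0.001066616468446688
mouth plane tilt deg [-0.09815161 -0.4338259 ]
[0.58242656 0.15883987 0.04043149]
[0.57479176 0.09035208 0.15998228]
7 rows: -1, 18.3, -0.1, 19.3, -0.001, -0.002, -0, -1, 18.3, -0.1, 19.2, -0, -0.002, -0.001, -1, 18.4, -0.1, 19.2, -0.001, -0.002, -0, -1, 18.4, -0.1, 19.2, -0, -0.003, -0.001, -1, 18.5, -0, 19.1, -0.001, -0.002, -0, -1, 18.5, -0.1, 19.1, -0, -0.003, -0.001, -1, 18.6, -0.1, 19, -0.001, -0.002, -0
1 rows: -1, -15.1, 0, 25.9, 0, -0, -0
```

```bash
python3 - <<'E'
from rim import *
f=np.array([.5812,.1635,.0425]); S=slotR(-.077)
S1=slotR(-.077,30.2); R1=frame(S1[:,1],-S1[:,2]); ft=np.array([.0045,.0011,.0528])
tgt=f+.075*S[:,2]-R1.apply(ft); up=tgt+[0,0,.08]; print(tgt)
p,q=plan(-1,up,R1,n=5); plan(-1,tgt,R1,n=3,p0=p,R0=q)
E
```

```text
[0.57487638 0.09583726 0.15082203]
5 rows: -1, 30.8, -0.2, 20.6, -0.001, -0.003, -0.001, -1, 30.8, -0.2, 20.5, -0.001, -0.003, -0.001, -1, 30.9, -0.2, 20.4, -0.001, -0.003, -0, -1, 31, -0.2, 20.2, -0, -0.004, -0.001, -1, 31.1, -0.2, 20.1, -0.001, -0.003, -0
3 rows: -1, -13.4, 0, 23.1, 0, -0, -0, -1, -13.5, 0, 23, 0, -0, -0, -1, -13.4, 0, 23.1, 0, -0, -0
```

>>> {"api": "arm_command", "payload": {"moves": [-1, 30.8, -0.2, 20.6, -0.001, -0.003, -0.001, -1, 30.8, -0.2, 20.5, -0.001, -0.003, -0.001, -1, 30.9, -0.2, 20.4, -0.001, -0.003, 0, -1, 31, -0.2, 20.2, 0, -0.004, -0.001, -1, 31.1, -0.2, 20.1, -0.001, -0.003, 0, -1, 0, 0, 0, 0, 0, 0]}}

```text
clock: 7.88
tcp_pos: [0.5729, 0.0989, 0.2292]
orientation: [-0.179, 0.708, 0.657, 0.19]
wrist_force: [0.4, -0.5, -2.2]
finger_gap: 0.0254
grip_force: 36.2
```

>>> {"api": "arm_command", "payload": {"moves": [-1, -13.4, 0, 23.1, 0, 0, 0, -1, -13.5, 0, 23, 0, 0, 0, -1, -13.4, 0, 23.1, 0, 0, 0, -1, 0, 0, 0, 0, 0, 0, -1, 0, 0, 0, 0, 0, 0]}}

```text
clock: 8.5
tcp_pos: [0.5747, 0.0959, 0.151]
orientation: [-0.178, 0.709, 0.655, 0.191]
wrist_force: [0.4, -0.2, -1.7]
finger_gap: 0.0257
grip_force: 36.3
```

```bash
cat > held.py <<'E'
from rim import *
def held(name,lean=31.,slot=None,view=True):
    P,b,st=look(name); A=P.reshape(-1,3); A=A[~np.isnan(A[:,0])]
    q=rot(st["orientation"]); T=q.inv().apply(A-st["tcp_pos"]); M=q.as_matrix()
    z=-M[:,2]; print("tcp",np.round(st["tcp_pos"],4),"tool yaw",np.arctan2(M[1,1],M[0,1]).round(4),"lean",np.degrees(np.arccos(z[2])).round(2),"F",np.round(st["wrist_force"],1))
    yaw=np.arctan2(M[1,1],M[0,1]); c=np.array(st["tcp_pos"])
    B=A[(abs(T[:,1])<.02)&(abs(T[:,0])<.045)&(T[:,2]<.08)&(T[:,2]>-.06)]
    p,k,e=fit_box(B,yaw,lean,c-.055*slotR(yaw,lean)[:,2],True,smin=.002)
    print("cart",p.round(4),k,round(e*1e3,2),"foot in tool",q.inv().apply(p[:3]-c).round(4))
    if slot is not None: print("foot in slot frame",((p[:3]-np.array(slot))@slotR(-.077)).round(4))
    return p
E
python3 - <<'E'
from held import *
held("w4",30.5,[.5812,.1635,.0425])
print(rim("w4.npz",[.5812,.1635,.0425],28))
E
```

```text
tcp [0.5747 0.0959 0.151 ] tool yaw -0.078 lean 30.28 F [ 0.4 -0.2 -1.7]
cart [ 0.5778  0.1263  0.1077 -0.0842 30.8214] 16811 0.67 foot in tool [0.0045 0.0007 0.0528]
foot in slot frame [-0.0002 -0.0005  0.0751]
n 1215 s pct [0.0444 0.0483 0.05   0.0506 0.0513]
x [-0.0356  0.001 ] y [-0.0203  0.0213] mid [-0.0173  0.0005]
((-15.388311386108398, 0.49053001403808594), (41.98723602294922, 40.61313247680664), 89.92699432373047)
floor 226 0.0012109007960397983
mouth plane tilt deg [-0.02790701 -0.1954322 ]
[0.5828769  0.17830878 0.05131761]
```

View pics/w4.png

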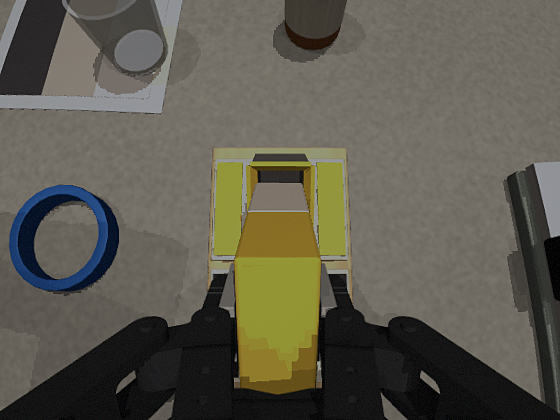

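Cartridge foot sits 25 mm above the mouth at (280,185), aligned to about 1 mm. Small correction, then slide in.

>>> {"api": "arm_command", "payload": {"moves": [-1, 0, 0.7, 8, 0, -0.01, -0.005, -1, 0, 0, 9, 0, 0, 0, -1, 0, 0, 9, 0, 0, 0, -1, 0, 0, 6, 0, 0, 0, -1, 0, 0, 5, 0, 0, 0, -1, 0, 0, 4, 0, 0, 0]}}

```text
clock: 9.45
tcp_pos: [0.5769, 0.1168, 0.115]
orientation: [-0.174, 0.708, 0.658, 0.188]
wrist_force: [-0.0, -0.0, -1.6]
finger_gap: 0.0255
grip_force: 36.4
```

>>> {"api": "arm_command", "payload": {"moves": [-1, 0, 0, 5, 0, 0, 0, -1, 0, 0, 5, 0, 0, 0, -1, 0, 0, 5, 0, 0, 0, -1, 0, 0, 5, 0, 0, 0]}}

```text
clock: 9.95
tcp_pos: [0.5778, 0.1266, 0.0977]
orientation: [-0.174, 0.708, 0.658, 0.188]
wrist_force: [1.3, -0.6, -1.5]
finger_gap: 0.0255
grip_force: 36.5
```

```bash
python3 - <<'E'
from held import *
held("w5",30.3,[.5812,.1635,.0425])
E
```

```text
tcp [0.5778 0.1266 0.0977] tool yaw -0.0731 lean 29.7 F [ 1.3 -0.6 -1.5]
cart [ 0.5822  0.1568  0.0542 -0.1038 30.5291] 17104 1.01 foot in tool [0.0049 0.002  0.0528]
foot in slot frame [-0.0002  0.0015  0.0135]
```

>>> {"api": "arm_command", "payload": {"moves": [-1, 0, 0, 4, 0, 0, 0, -1, 0, 0, 3, 0, 0, 0, -1, 0, 0, 2, 0, 0, 0, -1, 0, 0, 1.5, 0, 0, 0, -1, 0, 0, 1, 0, 0, 0, -1, 0, 0, 0, 0, 0, 0]}}

```text
clock: 10.9
tcp_pos: [0.5783, 0.1322, 0.0879]
orientation: [-0.174, 0.708, 0.658, 0.188]
wrist_force: [2.2, -0.4, -2.4]
finger_gap: 0.0257
grip_force: 36.3
```

>>> {"api": "arm_command", "payload": {"moves": [-1, 0, 0, 1, 0, 0, 0, -1, 0, 0, 1, 0, 0, 0, -1, 0, 0, 0, 0, 0, 0]}}

```text
clock: 11.28
tcp_pos: [0.5784, 0.1326, 0.0875]
orientation: [-0.173, 0.708, 0.658, 0.188]
wrist_force: [-1.1, -6.1, 9.0]
finger_gap: 0.0254
grip_force: 37.7
```

Axial contact force of about 11 N appears at the same TCP height as the original seating, so the cartridge is home. Release and retract.

>>> {"api": "arm_command", "payload": {"moves": [0, 0, 0, 0, 0, 0, 0, 1, 0, 0, 0, 0, 0, 0, 1, 0, 0, 0, 0, 0, 0, 1, 0, 0, 0, 0, 0, 0, 1, 0, 0, 0, 0, 0, 0, 1, 0, 0, 0, 0, 0, 0]}}

```text
clock: 12.02
tcp_pos: [0.5782, 0.1332, 0.0861]
orientation: [-0.174, 0.708, 0.658, 0.188]
wrist_force: [-0.4, 0.5, 0.9]
finger_gap: 0.0853
grip_force: 0.0
```

>>> {"api": "arm_command", "payload": {"moves": [1, 0, 0, -10, 0, 0, 0, 1, 0, 0, -20, 0, 0, 0, 1, 0, 0, -30, 0, 0, 0, 1, 0, 0, -30, 0, 0, 0, 1, 0, 0, 0, 0, 0, 0]}}

```text
clock: 12.65
tcp_pos: [0.5766, 0.0873, 0.1669]
orientation: [-0.172, 0.708, 0.658, 0.19]
wrist_force: [-0.4, 0.5, -0.4]
finger_gap: 0.0853
grip_force: 0.0
```

```bash
python3 - <<'E'
from rim import *
P,b,st=look("w6"); print(st["tcp_pos"],st["finger_gap"]); A=P.reshape(-1,3); A=A[~np.isnan(A[:,0])]
for n,x0 in (("yellow",(.5812,.1635,.0425)),("black",(.574,.068,.0425))):
    B=A[(np.linalg.norm(A-(np.array(x0)+slotR(-.077)[:,2]*.075),axis=1)<.05)]
    p,k,e=fit_box(B,-.077,31,x0,True); print(n,p.round(4),k,round(e*1e3,2), ((p[:3]-x0)@slotR(-.077)).round(4))
E
```

```text
[0.57661621 0.08730159 0.16691776] 0.08529457463756829
yellow [ 0.5828  0.1608  0.0461 -0.0697 31.2151] 5187 0.51 [0.0004 0.0018 0.0044]
black [ 0.5769  0.0664  0.0465 -0.0773 31.9729] 3000 0.47 [-0.0007  0.003   0.0041]
```

The yellow cartridge is seated to the same depth as the black one in the same view. Now over to the cyan cartridge.

```bash
python3 - <<'E'
from rim import *
a=np.radians(78); R1=frame([np.cos(a),np.sin(a),0],[0,0,-1]); st=get_state(); q0=rot(st["orientation"])
from scipy.spatial.transform import Slerp
sl=Slerp([0,1],R.concatenate([q0,R1])); print(np.degrees((q0.inv()*R1).magnitude()))
p,q=plan(1,[.56,.0,.36],sl(.4),n=4)
plan(1,[.482,-.347,.25],R1,p0=p,R0=q,n=7)
E
```

```text
86.4670115217409
4 rows: 1, 4.8, -1.9, -53.8, 0.037, -0.043, -0.14, 1, 2.9, -3.3, -53.9, 0.037, -0.042, -0.14, 1, 1.2, -5.1, -53.8, 0.037, -0.043, -0.14, 1, -0.3, -7, -53.7, 0.037, -0.042, -0.14
7 rows: 1, -40.2, -34.8, 0, 0.032, -0.036, -0.12, 1, -35.7, -39.3, 2.6, 0.032, -0.037, -0.12, 1, -30.6, -43.2, 5.1, 0.032, -0.036, -0.12, 1, -25, -46.4, 7.6, 0.032, -0.037, -0.12, 1, -18.9, -48.7, 9.9, 0.032, -0.036, -0.12, 1, -12.6, -50.2, 12, 0.032, -0.037, -0.12, 1, -6, -50.9, 14, 0.032, -0.036, -0.119
```

>>> {"api": "arm_command", "payload": {"moves": [1, 4.8, -1.9, -53.8, 0.037, -0.043, -0.14, 1, 2.9, -3.3, -53.9, 0.037, -0.042, -0.14, 1, 1.2, -5.1, -53.8, 0.037, -0.043, -0.14, 1, -0.3, -7, -53.7, 0.037, -0.042, -0.14]}}

```text
clock: 13.35
tcp_pos: [0.5599, -0.0005, 0.3613]
orientation: [-0.111, 0.495, 0.853, 0.12]
wrist_force: [1.4, -0.0, 0.0]
finger_gap: 0.0853
grip_force: 0.0
```

>>> {"api": "arm_command", "payload": {"moves": [1, -40.2, -34.8, 0, 0.032, -0.036, -0.12, 1, -35.7, -39.3, 2.6, 0.032, -0.037, -0.12, 1, -30.6, -43.2, 5.1, 0.032, -0.036, -0.12, 1, -25, -46.4, 7.6, 0.032, -0.037, -0.12, 1, -18.9, -48.7, 9.9, 0.032, -0.036, -0.12, 1, -12.6, -50.2, 12, 0.032, -0.037, -0.12, 1, -6, -50.9, 14, 0.032, -0.036, -0.119, 1, 0, 0, 0, 0, 0, 0]}}

```text
clock: 14.35
tcp_pos: [0.4807, -0.3486, 0.2481]
orientation: [-0.001, 0.106, 0.994, 0.001]
wrist_force: [-0.9, 0.6, -0.0]
finger_gap: 0.0853
grip_force: 0.0
```

```bash
python3 - <<'E'
from rim import *
P,b,st=look("w7"); print(st["tcp_pos"],st["joint_pos"]); A=P.reshape(-1,3); A=A[~np.isnan(A[:,0])]
print("desk",np.median(A[abs(A[:,2])<.008][:,2]))
B=A[(np.hypot(A[:,0]-.482,A[:,1]+.347)<.06)&(A[:,2]>.008)&(A[:,2]<.12)]
T=B[B[:,2]>.093]; print(len(T),cv2.minAreaRect((T[:,:2]*1000).astype(np.float32)),np.median(T[:,2]))
for y0 in (78,):
    p,k,e=fit_box(B,np.radians(y0),0,[.482,-.347,0],False,smin=.004); print(p.round(4),np.degrees(p[3]),k,e*1e3)
E
```

```text
[ 0.48065408 -0.34855144  0.24811165] [-7.62478648e-01  3.49245432e-01  1.37782541e-01  1.36194263e+00
 -1.70686062e-04 -5.49120814e-01]
desk -0.00021358364728168988
1964 ((480.33251953125, -358.2471923828125), (25.323150634765625, 55.28855895996094), 76.09962463378906) 0.09749014165138578
[ 4.8080e-01 -3.5790e-01 -5.0000e-04  1.3467e+00  0.0000e+00] 77.15953718204666 2413 0.5220619240518193
```

View pics/w7.png

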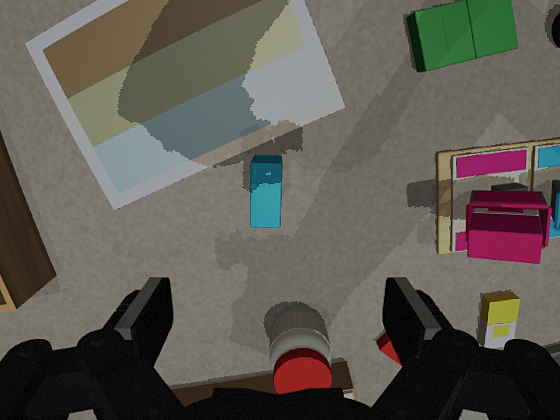

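The view from above shows the cyan cartridge top at (265,200), with the jar at (300,370) well clear ahead. The fit gives its centre at (0.4805, -0.358), yaw 76.8°, and the right size and height.

```bash
python3 - <<'E'
from rim import *
a=np.radians(76.8); R1=frame([np.cos(a),np.sin(a),0],[0,0,-1])
p,q=plan(1,[.4806,-.3580,.130],R1,n=3); plan(1,[.4806,-.3580,.056],R1,n=4,p0=p,R0=q)
E
```

```text
3 rows: 1, -0, -4, 40.3, 0, 0, 0.007, 1, -0.1, -4.1, 40.3, 0, 0, 0.007, 1, -0.1, -4, 40.3, 0, 0.001, 0.007
4 rows: 1, -0, -0, 18.5, 0, -0, -0, 1, -0, -0, 18.5, 0, -0, -0, 1, -0, -0, 18.5, 0, -0, -0, 1, -0, -0, 18.5, 0, -0, -0
```

```bash
python3 - <<'E'
from rim import *
for i in range(3):
    P,b,st=look("w8",2); print(np.round(st["tcp_pos"],4)); A=P.reshape(-1,3); A=A[~np.isnan(A[:,0])]
    B=A[(np.hypot(A[:,0]-.482,A[:,1]+.353)<.06)&(A[:,2]>.008)&(A[:,2]<.12)]
    p,k,e=fit_box(B,np.radians(77),0,[.482,-.35,0],False,smin=.004); print(p.round(4),np.degrees(p[3]),k,e*1e3)
a=p[3]; R1=frame([np.cos(a),np.sin(a),0],[0,0,-1])
p,q=plan(1,[*p[:2],.130],R1,n=3); plan(1,[*p[:2],.056],R1,n=4,p0=p,R0=q)
E
```

```text
[ 0.4829 -0.3462  0.2509]
[ 4.8180e-01 -3.5660e-01  8.0000e-04  1.3314e+00  0.0000e+00] 76.28116999853384 2408 0.45569113268623557
[ 0.4832 -0.3463  0.2512]
[ 4.819e-01 -3.569e-01  9.000e-04  1.331e+00  0.000e+00] 76.25867465146547 2422 0.5233737651211401
[ 0.4831 -0.3465  0.2513]
[ 4.8210e-01 -3.5620e-01  9.0000e-04  1.3402e+00  0.0000e+00] 76.7892787278413 2395 0.4526937182808947
3 rows: 1, -0.3, -3.1, 40.4, -0, 0, 0.007, 1, -0.3, -3.1, 40.4, -0, 0.001, 0.007, 1, -0.4, -3.1, 40.4, -0.001, 0, 0.007
4 rows: 1, 0, -0, 18.5, 0, 0, 0, 1, 0, -0, 18.5, 0, 0, 0, 1, 0, -0, 18.5, 0, 0, 0, 1, 0, -0, 18.5, 0, 0, 0
```

>>> {"api": "arm_command", "payload": {"moves": [1, -0.3, -3.1, 40.4, 0, 0, 0.007, 1, -0.3, -3.1, 40.4, 0, 0.001, 0.007, 1, -0.4, -3.1, 40.4, 0, 0, 0.007, 1, 0, 0, 18.5, 0, 0, 0, 1, 0, 0, 18.5, 0, 0, 0, 1, 0, 0, 18.5, 0, 0, 0, 1, 0, 0, 18.5, 0, 0, 0, 1, 0, 0, 0, 0, 0, 0]}}

```text
clock: 15.85
tcp_pos: [0.4807, -0.3556, 0.0544]
orientation: [-0.001, 0.115, 0.993, 0.001]
wrist_force: [-0.4, 0.2, 0.3]
finger_gap: 0.0854
grip_force: 0.0
```

>>> {"api": "arm_command", "payload": {"moves": [-1, 0, 0, 0, 0, 0, 0, -1, 0, 0, 0, 0, 0, 0, -1, 0, 0, 0, 0, 0, 0, -1, 0, 0, 0, 0, 0, 0, -1, 0, 0, 0, 0, 0, 0, -1, 0, 0, 0, 0, 0, 0], "newtons": 30}}

```text
clock: 16.6
tcp_pos: [0.4818, -0.3569, 0.0564]
orientation: [0.001, 0.115, 0.993, -0.0]
wrist_force: [-0.4, 1.0, 5.6]
finger_gap: 0.0256
grip_force: 33.2
```

>>> {"api": "arm_command", "payload": {"moves": [-1, 0, 0, -5, 0, 0, 0, -1, 0, 0, -20, 0, 0, 0, -1, 0, 0, -40, 0, 0, 0, -1, 0, 0, -50, 0, 0, 0, -1, 0, 0, -50, 0, 0, 0, -1, 0, 0, -20, 0, 0, 0, -1, 0, 0, 0, 0, 0, 0, -1, 0, 0, 0, 0, 0, 0]}}

```text
clock: 17.6
tcp_pos: [0.4809, -0.3561, 0.239]
orientation: [-0.001, 0.115, 0.993, 0.001]
wrist_force: [0.0, 0.1, -2.0]
finger_gap: 0.0255
grip_force: 32.5
```

```bash
python3 - <<'E'
from held import *
held("w9",1.)
f=np.array([.5672,-.0275,.0425]); S=slotR(-.077)
S1=slotR(-.077,30.); R1=frame(S1[:,1],-S1[:,2]); tgt=f+.075*S[:,2]-R1.apply([.0,.0,.055]); up=tgt+[0,0,.10]
q0=rot(get_state()["orientation"]); print(np.degrees((q0.inv()*R1).magnitude()), tgt)
p,q=plan(-1,up,R1,n=9)
E
```

```text
tcp [ 0.4809 -0.3561  0.239 ] tool yaw 1.3396 lean 0.14 F [ 0.   0.1 -2. ]
cart [ 0.4807 -0.3564  0.1834  1.334   0.1804] 15830 0.69 foot in tool [-0.0001 -0.0004  0.0555]
85.56934847186807 [ 0.56219994 -0.0923074   0.1550833 ]
8 rows: -1, -2.1, 30.6, -1.7, -0.041, 0.048, 0.153, -1, 2.7, 30.6, -0.5, -0.041, 0.048, 0.154, -1, 7.3, 29.8, 1, -0.041, 0.048, 0.153, -1, 11.7, 28.3, 2.7, -0.041, 0.048, 0.154, -1, 15.7, 26, 4.4, -0.042, 0.048, 0.153, -1, 19.2, 23.1, 6.3, -0.041, 0.048, 0.153, -1, 22.2, 19.7, 8.2, -0.042, 0.047, 0.154, -1, 24.5, 15.6, 10, -0.041, 0.048, 0.153
1 rows: -1, 26, 11.4, 11.8, -0.042, 0.047, 0.154
```

>>> {"api": "arm_command", "payload": {"moves": [-1, -2.1, 30.6, -1.7, -0.041, 0.048, 0.153, -1, 2.7, 30.6, -0.5, -0.041, 0.048, 0.154, -1, 7.3, 29.8, 1, -0.041, 0.048, 0.153, -1, 11.7, 28.3, 2.7, -0.041, 0.048, 0.154, -1, 15.7, 26, 4.4, -0.042, 0.048, 0.153, -1, 19.2, 23.1, 6.3, -0.041, 0.048, 0.153, -1, 22.2, 19.7, 8.2, -0.042, 0.047, 0.154, -1, 24.5, 15.6, 10, -0.041, 0.048, 0.153]}}

```text
clock: 18.8
tcp_pos: [0.554, -0.1214, 0.2537]
orientation: [-0.16, 0.658, 0.715, 0.172]
wrist_force: [0.8, 0.6, -3.2]
finger_gap: 0.0259
grip_force: 32.4
```

>>> {"api": "arm_command", "payload": {"moves": [-1, 26, 11.4, 11.8, -0.042, 0.047, 0.154, -1, 0, 0, 0, 0, 0, 0, -1, 0, 0, 0, 0, 0, 0, -1, 0, 0, 0, 0, 0, 0]}}

```text
clock: 19.3
tcp_pos: [0.5628, -0.0936, 0.2561]
orientation: [-0.174, 0.709, 0.657, 0.19]
wrist_force: [0.4, 0.2, -2.1]
finger_gap: 0.0256
grip_force: 32.4
```

```bash
python3 - <<'E'
from held import *
f=np.array([.5672,-.0275,.0425])
held("w10",30.2,f); p=held("w10",30.2,f)
o=rim("w10.npz",f,98); print(o)
S=slotR(-.077); S1=slotR(-.077,30.); R1=frame(S1[:,1],-S1[:,2])
plan(-1,f+.075*S[:,2]-R1.apply([.0,.0,.0555]),R1,n=4)
E
```

```text
tcp [ 0.5628 -0.0936  0.2561] tool yaw -0.0767 lean 29.84 F [ 0.4  0.2 -2.1]
cart [ 0.5651 -0.066   0.2081 -0.0821 29.8903] 15835 0.69 foot in tool [ 0.0001 -0.      0.0555]
foot in slot frame [-0.0494  0.0008  0.1627]
tcp [ 0.5628 -0.0933  0.2563] tool yaw -0.0773 lean 29.86 F [ 0.2  0.8 -1.4]
cart [ 0.5653 -0.0657  0.2082 -0.0848 29.9233] 15881 0.7 foot in tool [0.0001 0.0002 0.0555]
foot in slot frame [-0.0497  0.001   0.1626]Traceback (most recent call last):
  File "<stdin>", line 4, in <module>
  File "rim.py", line 6, in rim
    Q=L[m]; print("n",len(Q),"s pct",np.percentile(Q[:,2],[2,25,50,75,98]).round(4))
                                     ~~~~~~~~~~~~~^^^^^^^^^^^^^^^^^^^^^^^^
    return _quantile_unchecked(
        a, q, axis, out, overwrite_input, method, keepdims, weights)
    return _ureduce(a,
                    func=_quantile_ureduce_func,
    ...<5 lines>...
                    overwrite_input=overwrite_input,
                    method=method)
    r = func(a, **kwargs)
    result = _quantile(arr,
                       quantiles=q,
    ...<2 lines>...
                       out=out,
                       weights=wgt)
    slices_having_nans = np.isnan(arr[-1, ...])
                                  ~~~^^^^^^^^^
IndexError: index -1 is out of bounds for axis 0 with size 0
```

View pics/w10.png

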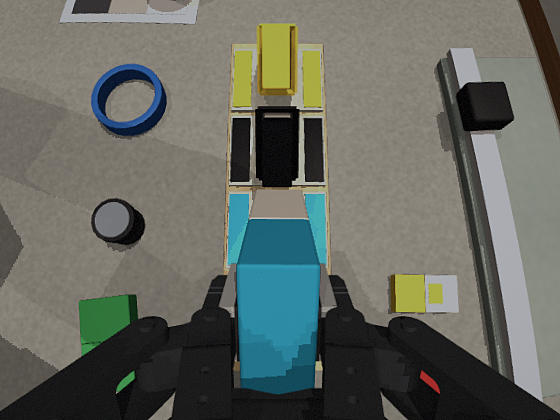

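The cyan cartridge is held squarely at (278,320), and the yellow one is seated in the yellow sleeve at (278,60). Move to just above the cyan mouth.

```bash
python3 - <<'E'
from held import *
f=np.array([.5667,-.0268,.043])
S=slotR(-.077); S1=slotR(-.074,30.); R1=frame(S1[:,1],-S1[:,2])
plan(-1,f+.075*S[:,2]-R1.apply([.0,.0,.0555]),R1,n=4)
E
```

```text
4 rows: -1, -12.3, -0.3, 21.9, 0.001, 0.001, -0, -1, -12.3, -0.3, 21.8, 0.001, 0, -0.001, -1, -12.3, -0.3, 21.9, 0.001, 0.001, -0, -1, -12.3, -0.3, 21.8, 0.001, 0, -0.001
```

>>> {"api": "arm_command", "payload": {"moves": [-1, -12.3, -0.3, 21.9, 0.001, 0.001, 0, -1, -12.3, -0.3, 21.8, 0.001, 0, -0.001, -1, -12.3, -0.3, 21.9, 0.001, 0.001, 0, -1, -12.3, -0.3, 21.8, 0.001, 0, -0.001, -1, 0, 0, 0, 0, 0, 0, -1, 0, 0, 0, 0, 0, 0, -1, 0, 0, 0, 0, 0, 0]}}

```text
clock: 20.58
tcp_pos: [0.5624, -0.0921, 0.1573]
orientation: [-0.175, 0.708, 0.658, 0.19]
wrist_force: [-0.6, 1.2, -2.3]
finger_gap: 0.0256
grip_force: 32.4
```

```bash
python3 - <<'E'
from held import *
f=np.array([.5667,-.0268,.043])
held("w11",30.2,f)
try: print(rim("w11.npz",f,98))
except Exception as e: print(e)
E
```

```text
tcp [ 0.5624 -0.0921  0.1573] tool yaw -0.0734 lean 29.94 F [-0.6  1.2 -2.3]
cart [ 0.5647 -0.0645  0.1093 -0.0805 29.9907] 15860 0.7 foot in tool [0.0001 0.0002 0.0555]
foot in slot frame [-0.0005  0.0009  0.0763]
n 1263 s pct [0.0443 0.0481 0.0498 0.0504 0.0512]
x [-0.0365 -0.0004] y [-0.0197  0.0219] mid [-0.0184  0.0011]
((-17.028430938720703, 0.9758930206298828), (39.37541198730469, 42.21562957763672), 1.2617894411087036)
floor 277 0.0010309951439569486
mouth plane tilt deg [0.13842286 0.09606787]
[ 0.56903136 -0.01096967  0.05223518]
```

View pics/w11.png

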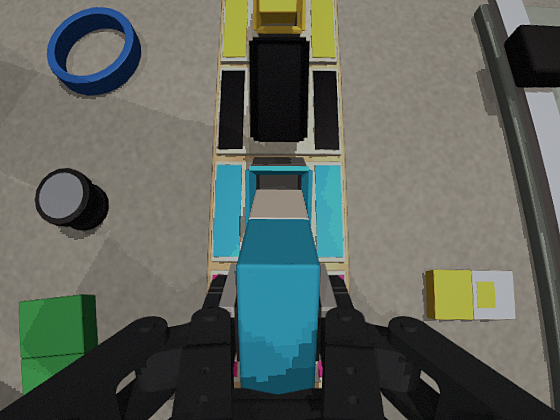

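Foot at (278,205) is centred above the cyan mouth to well under a millimetre. Slide in.

>>> {"api": "arm_command", "payload": {"moves": [-1, 0, 0, 8, 0, 0, 0, -1, 0, 0, 9, 0, 0, 0, -1, 0, 0, 9, 0, 0, 0, -1, 0, 0, 6, 0, 0, 0, -1, 0, 0, 5, 0, 0, 0, -1, 0, 0, 4, 0, 0, 0]}}

```text
clock: 21.52
tcp_pos: [0.5633, -0.0711, 0.1203]
orientation: [-0.176, 0.708, 0.658, 0.19]
wrist_force: [0.3, 0.5, -1.1]
finger_gap: 0.0259
grip_force: 32.5
```

>>> {"api": "arm_command", "payload": {"moves": [-1, 0, 0, 5, 0, 0, 0, -1, 0, 0, 5, 0, 0, 0, -1, 0, 0, 5, 0, 0, 0, -1, 0, 0, 5, 0, 0, 0, -1, 0, 0, 0, 0, 0, 0]}}

```text
clock: 22.15
tcp_pos: [0.5637, -0.061, 0.1028]
orientation: [-0.177, 0.708, 0.658, 0.189]
wrist_force: [-0.3, -0.5, -1.8]
finger_gap: 0.0259
grip_force: 32.4
```

>>> {"api": "arm_command", "payload": {"moves": [-1, 0, 0, 4, 0, 0, 0, -1, 0, 0, 3, 0, 0, 0, -1, 0, 0, 2, 0, 0, 0, -1, 0, 0, 1.5, 0, 0, 0, -1, 0, 0, 1, 0, 0, 0, -1, 0, 0, 0, 0, 0, 0, -1, 0, 0, 0, 0, 0, 0]}}

```text
clock: 23.02
tcp_pos: [0.5645, -0.0556, 0.0933]
orientation: [-0.176, 0.708, 0.658, 0.19]
wrist_force: [-0.1, -1.0, -2.4]
finger_gap: 0.0257
grip_force: 32.4
```

>>> {"api": "arm_command", "payload": {"moves": [-1, 0, 0, 1, 0, 0, 0, -1, 0, 0, 1, 0, 0, 0, -1, 0, 0, 0, 0, 0, 0]}}

```text
clock: 23.4
tcp_pos: [0.5645, -0.0548, 0.0918]
orientation: [-0.176, 0.708, 0.658, 0.19]
wrist_force: [-0.3, -1.2, 1.0]
finger_gap: 0.0258
grip_force: 32.7
```

>>> {"api": "arm_command", "payload": {"moves": [-1, 0, 0, 1, 0, 0, 0, -1, 0, 0, 0, 0, 0, 0]}}

```text
clock: 23.65
tcp_pos: [0.5646, -0.0548, 0.0918]
orientation: [-0.176, 0.708, 0.657, 0.189]
wrist_force: [-2.5, -4.7, 7.3]
finger_gap: 0.0256
grip_force: 33.6
```

Firm floor contact at the expected height. Release and retract, then check.

>>> {"api": "arm_command", "payload": {"moves": [0, 0, 0, 0, 0, 0, 0, 1, 0, 0, 0, 0, 0, 0, 1, 0, 0, 0, 0, 0, 0, 1, 0, 0, 0, 0, 0, 0, 1, 0, 0, 0, 0, 0, 0, 1, 0, 0, 0, 0, 0, 0]}}

```text
clock: 24.4
tcp_pos: [0.5645, -0.0541, 0.0906]
orientation: [-0.176, 0.708, 0.658, 0.19]
wrist_force: [-0.1, 1.2, 0.1]
finger_gap: 0.0853
grip_force: 0.0
```

>>> {"api": "arm_command", "payload": {"moves": [1, 0, 0, -10, 0, 0, 0, 1, 0, 0, -20, 0, 0, 0, 1, 0, 0, -35, 0, 0, 0, 1, 0, 0, -40, 0, 0, 0, 1, 0, 0, -30, 0, 0, 0, 1, 0, 0, 0, 0, 0, 0, 1, 0, 0, 0, 0, 0, 0, 1, 0, 0, 0, 0, 0, 0]}}

```text
clock: 25.4
tcp_pos: [0.559, -0.1205, 0.2065]
orientation: [-0.177, 0.707, 0.657, 0.189]
wrist_force: [0.7, -0.1, 0.3]
finger_gap: 0.085
grip_force: 0.0
```

```bash
python3 - <<'E'
from rim import *
get_state(); P,b,st=look("w12",2); P,b,st=look("w12"); print(st["tcp_pos"],st["finger_gap"]); A=P.reshape(-1,3); A=A[~np.isnan(A[:,0])]
for n,x0 in (("yellow",(.5812,.1635,.043)),("black",(.574,.068,.043)),("cyan",(.5667,-.0268,.043)),("magenta",(.5595,-.1215,.043))):
    B=A[(np.linalg.norm(A-(np.array(x0)+slotR(-.077)[:,2]*.075),axis=1)<.05)]
    p,k,e=fit_box(B,-.077,31,x0,True); print(n,p.round(4),k,round(e*1e3,2), ((p[:3]-x0)@slotR(-.077)).round(4))
b,_=read_camera("scene"); cv2.imwrite("pics/s2.png",cv2.resize(b[120:330,90:450],(720,420)))
E
```

```text
[ 0.55910509 -0.12059645  0.20666655] 0.08537281821202303
yellow [ 0.5807  0.1618  0.0437 -0.0745 31.0671] 1090 0.43 [ 0.0011 -0.0004  0.0015]
black [ 0.5743  0.067   0.0442 -0.071  32.0496] 2707 0.44 [0.0002 0.0004 0.0015]
cyan [ 5.66500e-01 -2.73000e-02  4.42000e-02 -7.56000e-02  3.16297e+01] 3435 0.35 [-0.0002 -0.0002  0.0012]
magenta [ 0.5602 -0.1216  0.0446 -0.0773 32.2246] 3845 0.32 [-0.0007  0.0007  0.0014]
```

View pics/s2.png

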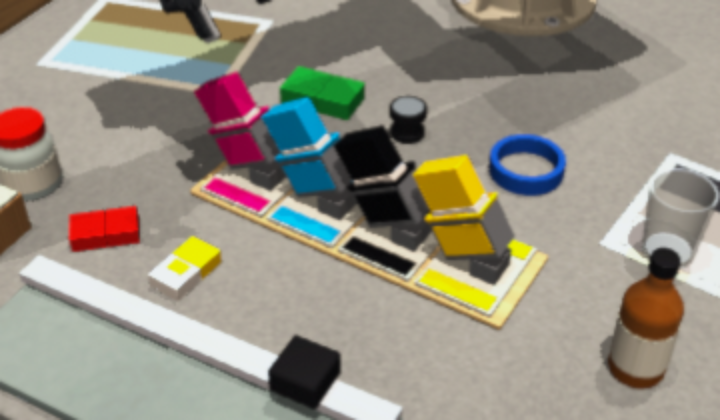

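The picture shows all four cartridges at the same depth in their own holders: magenta (230,100), cyan (298,125), black (370,160) and yellow (448,190). The fits put all four feet within 0.3 mm of each other along the sleeve. The other things are undisturbed and the gripper is clear.

```bash
python3 -c "
from workcell import hand_in
print(hand_in())"
```

```text
the job is handed in; nothing more can be done
None
```

The yellow cartridge was moved to the yellow holder first, then the cyan cartridge went into the cyan holder; both are fully home and released, nothing else was moved, and the job was handed in at about 26 s of the 72 s.

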